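# Nest the upturned pot lids for packing

## Task

Nest the three red domed lids for packing, all still upside down: the medium lid inside the large one, which stays where it is on the cork trivet, and the small lid inside the medium one, each centred, level and standing on its knob. Set the lids down rather than dropping them, and leave the blue ramekin where it is.

Things in the scene. Friction and masses are not known exactly. Their poses are not given: they have to be found in the camera images.
- lid_large_center (a point): Red lid, upside down on its flat dark knob, open mouth up like a bowl. Largest: rim 120 mm across, 40 mm high with its knob (60 mm across, 10 mm high), wall 3.5 mm, 320 g. Stands on a fixed round cork trivet 160 mm across, 10 mm thick. Flat inner floor about 75 mm across, 14 mm above the knob's underside. Point: its centre, 20 mm above the knob's underside; z up out of the mouth.
- lid_medium_center (a point): Red lid, upside down on its flat dark knob, open mouth up like a bowl. Middle: rim 68 mm across (top 16 mm of wall upright), 44 mm high with its knob (32 mm across, 10 mm high), wall 3.5 mm, about 110 g, on the cart top. Flat inner floor about 40 mm across, 14 mm above the knob's underside. Point: its centre, 22 mm above the knob's underside; z up. Nested, its rim is 18 mm above the large rim.
- lid_small_center (a point): Red lid, upside down on its flat dark knob, open mouth up like a bowl. Smallest, deepest: rim 50 mm across (top 20 mm of wall upright), 48 mm high with its knob (23 mm across, 10 mm high), wall 3.5 mm, about 70 g, on the cart top. Point: its centre, 24 mm above the knob's underside; z up out of the mouth. Nested, its rim is 18 mm above the medium rim.
- ramekin_center (a point): Blue ceramic ramekin, a bystander: open round dish 76 mm across and 45 mm high, standing on the cart top. The point is at its centre, half-way up.

How it is judged:
By the outcome, as a careful person would: the job done as asked, in the order asked, and still so for the second after the job is handed in, with the robot touching nothing.
It also fails if it takes over 56 s, if anything falls off the work surface, if the arm or the gripper's body presses on something with over 40 N, if the wrist force passes 120 N, or if a joint passes its speed limit or range.

## Robot

A 6-joint arm with a two-finger parallel gripper is mounted at the origin on the work surface. World frame = base frame: x ahead of the robot, y to its left, z up, the work surface at z = 0. Lengths are in m, angles in rad, forces in N, time in s.
With the tool pointing down it reaches from about 0.325 to 0.775 m from the base axis. Payload 5.5 kg.
Tool frame: the origin (TCP) lies between the finger pads; the fingertips stand 25 mm ahead of it and the grasp point (between the pads) lies 6 mm ahead of it; z points along the fingers, y is the direction in which the jaws open and shut (so a half turn about z gives the same grasp; the last joint's range is limited). The gripper opens to 85 mm and grips with 20 to 120 N. Pads are 22 mm wide; open, the fingers measure 114 mm over their backs; the gripper's body (76 mm by 85 mm) begins 54 mm behind the grasp point. The pads swing forward as they close: fully open they stand 13 mm farther back than shut.
Start: joints at [-1.258, 0.091, 1.231, -0, 1.82, -0.057], TCP at [0.217, -0.559, 0.256] pointing down, gripper open.
Joint ranges: [-2.87, 2.87], [-0.86, 2.18], [0.17, 2.46], [-1.51, 4.65], [0.06, 2.69], [-2.65, 2.65]. Speed limits (rad/s): [2.57, 2.57, 3.01, 3.14, 3.14, 3.14].

## Interface

Orientations are given as a unit quaternion [x, y, z, w].
In Python, from bench import r, read_camera gives the robot as it stands.
- The arm moves only by the shell command python3 -m pendant 'ROWS'. ROWS is JSON, a list of rows, each an object of numbers: "claw": the opening, from 0 (shut) to 1 (fully open); "x", "y", "z": the shift along the tool's x, y, z in cm; "roll": the turn about the tool's z in degrees. A call has 1 to 8 rows; each row is the pose to reach, as a shift and turn from the pose measured when the call began, along the tool's axes at that moment; what a row does not reach only later rows make up. A row lasts 1/12 s, in which the tool goes at most 41.7 mm and 7.16 degrees, less where a joint would pass 70% of its speed; a pose out of reach is approached as far as the arm can. A call with a gripper value outside its range is refused whole. The fingers move at their own pace and stop on an object; the grip force is fixed at half the most. Time passes only in rows, so rows that repeat a pose let the fingers close. It gives the time, the measured TCP pose, the force and the opening at its end, in the units of the state.
- r.get_state(): the state, without advancing time (a new reading comes with each control period).
- read_camera(name): name is "side" or "top"; returns a dict with "frame" (420x560x3 uint8, red, green, blue), "z_map" (420x560 float32, m along the optical axis (not along the pixel's ray), 0 where there is no reading), "fx", "fy", "cx", "cy" (pixels), "world_from_camera" (4x4, takes a point from camera to world coordinates). Camera axes: x right, y up, looking along -z (the intrinsics and any distortion apply to the point x, -y, -z); pixel columns grow to the right and rows downward; lengths in m; the calibration is good to about 2 mm. A picture is of the moment at which its call begins.
- r.close_job(): hands the job in, once; it reports no verdict.
The state is a dict: "time_s": time; "q": joint angles; "joint_velocities": joint speeds; "joint_torque": joint torques, N m; "ee_pos": TCP position; "tool_rot": TCP orientation; "ft_force": force on the tool from outside, world axes, zero at the start; "ft_torque": the same for the moment, N m; "width": opening from 0.0 (shut) to 1.0 (fully open).
Only numpy, scipy, OpenCV 4.12 (cv2) and the standard library are available. Lean on these libraries where they do the work, as an engineer would, in place of code of your own. Each camera call takes 0.05 s, during which the arm holds its last target.

## Working session

There is one attempt and no reset: what is moved stays moved. The work goes in short steps, Python scripts to look and compute and a shell command to move; the robot and the scene stay as the last step left them, time stands still between calls to the robot, and variables do not carry over. Pictures are saved under pics/ and viewed, and the job is handed in when it is done.

```bash
ls; mkdir -p pics; cat > h.py <<'E'
import numpy as np, cv2
from bench import r, read_camera
def snap(n,fn):
    c=read_camera(n); cv2.imwrite(fn,c['frame'][:,:,::-1]); np.savez(''+n+'.npz',**{k:np.array(v) for k,v in c.items()}); return c
def pts(c):
    z=c['z_map']; v,u=np.mgrid[:z.shape[0],:z.shape[1]]
    p=np.stack([(u-c['cx'])/c['fx']*z,-(v-c['cy'])/c['fy']*z,-z,np.ones_like(z)],-1)
    return (p@np.array(c['world_from_camera']).T)[...,:3]
E
python3 - <<'E'
from h import *
print(r.get_state())
for n in('top','side'):
    c=snap(n,f'pics/{n}0.png'); print(n,{k:v for k,v in c.items() if k not in('frame','z_map')})
E
```

```text
pics
{'time_s': 0.0, 'q': array([-1.25767721e+00,  9.18636032e-02,  1.23189583e+00,  2.67073985e-05,
        1.81976258e+00, -5.66986360e-02]), 'joint_velocities': array([-1.62935098e-05,  5.80115312e-05, -1.21969749e-03, -1.01199096e-04,
        1.47190054e-03,  5.01070444e-04]), 'joint_torque': array([ 1.67878596e-03, -4.58722651e+01, -4.18024421e+01,  3.85591932e-06,
        1.13431824e-02, -4.45718001e-05]), 'ee_pos': array([ 0.21680489, -0.55921976,  0.25514235]), 'tool_rot': array([ 9.82951949e-01,  1.83860099e-01, -1.10503795e-04, -9.58412708e-04]), 'ft_force': array([ 0.79003806, -0.26047141,  0.28337628]), 'ft_torque': array([-0.0358511 ,  0.0140674 , -0.01005549]), 'width': 1.0008857627095158}
top {'fx': 497.626402043774, 'fy': 497.626402043774, 'cx': 283.41858859469704, 'cy': 210.55578631807583, 'world_from_camera': array([[-0.0042069 ,  0.9965818 , -0.08250463,  0.48093264],
       [-0.99957988, -0.00182482,  0.02892631,  0.01298028],
       [ 0.02867687,  0.08259166,  0.9961708 ,  0.99663513],
       [ 0.        ,  0.        ,  0.        ,  1.        ]])}
side {'fx': 418.29441108500794, 'fy': 418.29441108500794, 'cx': 284.45204982113677, 'cy': 209.1283778164425, 'world_from_camera': array([[-0.96892745,  0.15150971, -0.19551062,  0.40933639],
       [-0.24731739, -0.58161501,  0.77495683,  0.64271637],
       [ 0.00370157,  0.79923012,  0.60101374,  0.55732093],
       [ 0.        ,  0.        ,  0.        ,  1.        ]])}
```

View pics/top0.png

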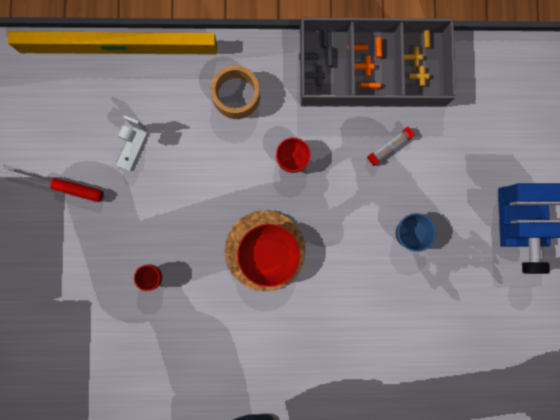

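View pics/side0.png

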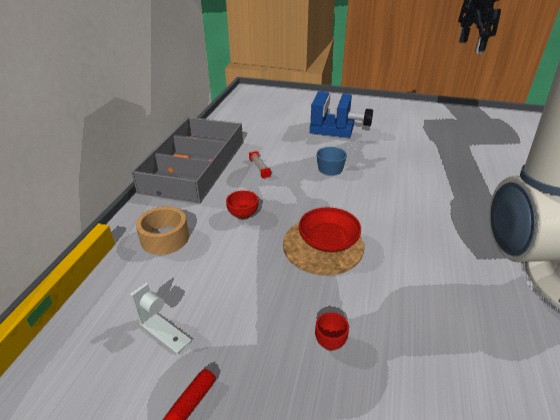

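The top view shows the medium lid at about (293,155), the large lid on its trivet at (269,255), the small lid at (148,278) and the ramekin at (415,232). Next I'll measure the rims.

```bash
cat >> h.py <<'E'
from scipy.optimize import least_squares
def fitc(P,R=None):
    x=P[:,:2]; c0=x.mean(0)
    f=lambda p:np.hypot(x[:,0]-p[0],x[:,1]-p[1])-(p[2] if R is None else R)
    s=least_squares(f,[*c0,.04],loss='soft_l1',f_scale=.001); return s.x
def red(c):
    f=c['frame'].astype(int); return (f[...,0]>70)&(f[...,1]<0.35*f[...,0])&(f[...,2]<0.35*f[...,0])
def rim(c,uv,rad,zlo,zhi):
    P=pts(c); v,u=np.mgrid[:420,:560]
    m=red(c)&(np.hypot(u-uv[0],v-uv[1])<rad)&(P[...,2]>zlo)&(P[...,2]<zhi)
    return P[m]
E
python3 - <<'E'
from h import *
T=dict(np.load('top.npz'));S=dict(np.load('side.npz'))
for nm,ut,us,rt,rs in(('L',(269,255),(330,230),45,45),('M',(293,155),(242,205),25,25),('S',(148,278),(332,330),22,25)):
  for c,u,rd in((T,ut,rt),(S,us,rs)):
    P=rim(c,u,rd,-1,1); zs=P[:,2]; top=np.percentile(zs,98)
    Q=P[zs>top-.004]
    print(nm,len(P),'z',np.percentile(zs,[1,50,98]).round(4),fitc(Q).round(4),len(Q), 'bbox',Q[:,:2].min(0).round(4),Q[:,:2].max(0).round(4),((Q[:,:2].min(0)+Q[:,:2].max(0))/2).round(4))
P=pts(T); 
f=T['frame'].astype(int);v,u=np.mgrid[:420,:560]
m=(np.hypot(u-415,v-232)<30)&(f[...,2]>f[...,0]*1.5); Q=P[m];t=np.percentile(Q[:,2],98);print(t,fitc(Q[Q[:,2]>t-.004]))
print('table z',[P[a,b].round(4) for a,b in((190,293),(310,148),(290,180),(120,290))], 'trivet',P[215,262])
E
```

```text
L 2905 z [0.0209 0.0268 0.0522] [0.4754 0.0147 0.0577] 311 bbox [ 0.4167 -0.0438] [0.5337 0.0737] [0.4752 0.0149]
L 2137 z [0.0214 0.0299 0.0499] [0.4778 0.0178 0.0578] 342 bbox [ 0.4093 -0.0436] [0.5368 0.6427] [0.4731 0.2996]
M 915 z [0.0111 0.0176 0.0466] [ 0.6694 -0.0335  0.0317] 140 bbox [ 0.4809 -0.065 ] [0.7018 0.013 ] [ 0.5914 -0.026 ]
M 691 z [0.0121 0.0311 0.0441] [ 0.6721 -0.0305  0.0318] 139 bbox [ 0.4093 -0.065 ] [0.706  0.6427] [0.5577 0.2888]
S 352 z [0.0109 0.017  0.0513] [0.4341 0.2425 0.0228] 87 bbox [0.4108 0.013 ] [0.4809 0.2664] [0.4459 0.1397]
S 990 z [0.0117 0.0345 0.0483] [0.4362 0.2458 0.023 ] 244 bbox [0.4093 0.2205] [0.4606 0.6427] [0.435  0.4316]
0.04793493830832862 [ 0.5175247  -0.27037549  0.03532683]
table z [array([ 0.605 , -0.0354,  0.0007]), array([0.3683, 0.2504, 0.0014]), array([4.066e-01, 1.887e-01, 3.000e-04]), array([ 0.7484, -0.0301,  0.0023])] trivet [0.55393266 0.02694347 0.00911691]
```

```bash
python3 - <<'E'
import cv2,numpy as np
a=cv2.imread('pics/top0.png')
b=np.hstack([cv2.resize(a[x-50:x+50,y-50:y+50],(390,390),interpolation=cv2.INTER_CUBIC) for x,y in((155,293),(278,148))])
cv2.imwrite('pics/crop0.png',b)
E
```

```text
(no output)
```

View pics/crop0.png

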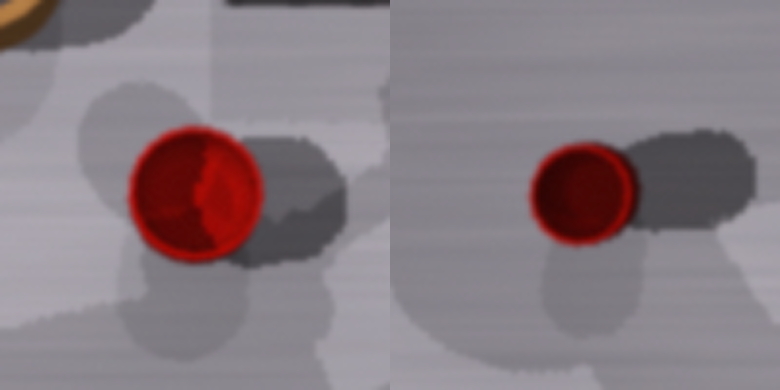

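```bash
cat >> h.py <<'E'
from scipy.spatial.transform import Rotation as Ro
def go(x,y,z):
    s=r.get_state(); d=Ro.from_quat(s['tool_rot']).inv().apply(np.array([x,y,z])-s['ee_pos'])
    print('t',round(s['time_s'],2),'pos',s['ee_pos'].round(4),'w',round(s['width'],3),'F',s['ft_force'].round(1),'shift cm',(d*100).round(2),'rows',np.linalg.norm(d)/.0417, 'step',(d*100/np.ceil(np.linalg.norm(d)/.0417)).round(2),'toolx',Ro.from_quat(s['tool_rot']).as_matrix()[:,0].round(3))
E
python3 -c "
from h import *
go(.6708,-.032,.15)"
```

```text
t 0.1 pos [ 0.2168 -0.5592  0.2552] w 1.004 F [0.1 0.1 0.2] shift cm [ 61.39 -32.73  10.59] rows 16.875017002698563 step [ 3.61 -1.93  0.62] toolx [0.932 0.361 0.   ]
```

```bash
python3 -m pendant '[{"claw":1,"x":2.5,"y":-1.3,"z":0},{"claw":1,"x":6,"y":-3.2,"z":0},{"claw":1,"x":9.6,"y":-5.1,"z":0},{"claw":1,"x":13.2,"y":-7,"z":0},{"claw":1,"x":16.8,"y":-8.9,"z":0},{"claw":1,"x":20.4,"y":-10.8,"z":0},{"claw":1,"x":24,"y":-12.7,"z":0},{"claw":1,"x":27.6,"y":-14.6,"z":0}]'; python3 -c "
from h import *
go(.6708,-.032,.15)"
```

```text
t 0.1 pos [ 0.2168 -0.5592  0.2552] w 1.004 F [0.1 0.1 0.2] shift cm [ 61.39 -32.73  10.59] rows 16.875017002698563 step [ 3.61 -1.93  0.62] toolx [0.932 0.361 0.   ]schema error: expected keys claw, x, y, z, roll
```

All keys are required, so I'll add roll.

```bash
python3 -m pendant '[{"claw":1,"x":2.5,"y":-1.3,"z":0,"roll":0},{"claw":1,"x":6,"y":-3.2,"z":0,"roll":0},{"claw":1,"x":9.6,"y":-5.1,"z":0,"roll":0},{"claw":1,"x":13.2,"y":-7,"z":0,"roll":0},{"claw":1,"x":16.8,"y":-8.9,"z":0,"roll":0},{"claw":1,"x":20.4,"y":-10.8,"z":0,"roll":0},{"claw":1,"x":24,"y":-12.7,"z":0,"roll":0},{"claw":1,"x":27.6,"y":-14.6,"z":0,"roll":0}]'; python3 -c "
from h import *
go(.6708,-.032,.15)"
```

```text
time_s: 0.77
ee_pos: [0.4222, -0.3216, 0.2552]
tool_rot: [0.983, 0.184, -0.0, -0.001]
ft_force: [-0.2, -0.8, 1.2]
width: 0.998
t 0.77 pos [ 0.4222 -0.3216  0.2552] w 0.998 F [-0.2 -0.8  1.2] shift cm [ 33.65 -18.    10.55] rows 9.49348229323035 step [ 3.36 -1.8   1.06] toolx [ 0.932  0.361 -0.   ]
```

```bash
python3 -m pendant '[{"claw":1,"x":3.4,"y":-1.8,"z":1,"roll":0},{"claw":1,"x":6.8,"y":-3.6,"z":2,"roll":0},{"claw":1,"x":10.2,"y":-5.5,"z":3,"roll":0},{"claw":1,"x":13.6,"y":-7.3,"z":4,"roll":0},{"claw":1,"x":17,"y":-9.1,"z":5,"roll":0},{"claw":1,"x":20.4,"y":-10.9,"z":6,"roll":0},{"claw":1,"x":23.8,"y":-12.7,"z":7,"roll":0},{"claw":1,"x":27.2,"y":-14.5,"z":8,"roll":0}]'; python3 -c "
from h import *
go(.6708,-.032,.12)"
```

```text
time_s: 1.43
ee_pos: [0.6241, -0.0861, 0.1743]
tool_rot: [0.983, 0.184, -0.001, -0.001]
ft_force: [0.8, -0.6, -0.3]
width: 1.003
t 1.43 pos [ 0.6241 -0.0861  0.1743] w 1.003 F [ 0.8 -0.6 -0.3] shift cm [ 6.32 -3.35  5.44] rows 2.153732437201259 step [ 2.11 -1.12  1.81] toolx [ 0.932  0.361 -0.001]
```

```bash
python3 -m pendant '[{"claw":1,"x":3.2,"y":-1.7,"z":1,"roll":0},{"claw":1,"x":5.5,"y":-3,"z":2.2,"roll":0},{"claw":1,"x":6.4,"y":-3.4,"z":3.5,"roll":0},{"claw":1,"x":6.4,"y":-3.4,"z":4.5,"roll":0},{"claw":1,"x":6.4,"y":-3.4,"z":4.5,"roll":0}]'; python3 - <<'E'
from h import *
go(.6708,-.032,.12)
snap('side','pics/s1.png');snap('top','pics/t1.png')
E
```

```text
time_s: 1.85
ee_pos: [0.6698, -0.0315, 0.1252]
tool_rot: [0.983, 0.184, -0.004, -0.002]
ft_force: [-0.1, 0.6, -0.7]
width: 1.0
t 1.85 pos [ 0.6698 -0.0315  0.1252] w 1.0 F [-0.1  0.6 -0.7] shift cm [0.08 0.09 0.52] rows 0.1272387131133886 step [0.08 0.09 0.52] toolx [ 0.932  0.362 -0.007]
```

View pics/s1.png

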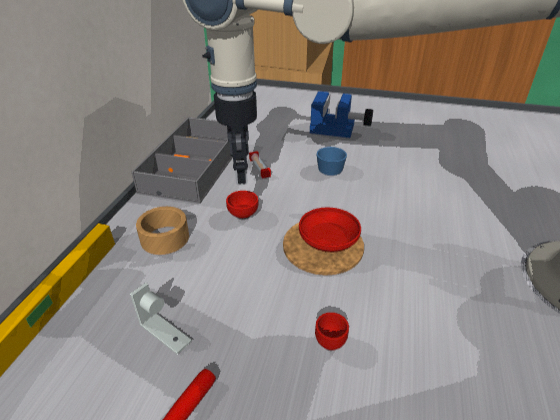

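```bash
python3 - <<'E'
from h import *
s=r.get_state(); print(s['time_s'],s['ee_pos'],s['tool_rot'],s['joint_velocities'].round(3))
R=Ro.from_quat(s['tool_rot'])
for n in('side','top'):
    c=dict(np.load(n+'.npz')); P=pts(c).reshape(-1,3); ok=c['z_map'].ravel()>0
    q=R.inv().apply(P-s['ee_pos']); m=ok&(np.abs(q[:,0])<.06)&(np.abs(q[:,1])<.09)&(q[:,2]<.06)&(q[:,2]>-.12)
    q=q[m]; print(n,len(q))
    for lo in np.arange(-.1,.04,.01):
        k=q[(q[:,2]>=lo)&(q[:,2]<lo+.01)]
        if len(k): print(round(lo,3),len(k),'x',np.percentile(k[:,0],[2,98]).round(4),'y',np.percentile(k[:,1],[2,98]).round(4), 'zmax',k[:,2].max().round(4))
E
```

```text
1.95 [ 0.67045568 -0.0326796   0.12886441] [ 0.98309366  0.18309356 -0.00154066 -0.0011134 ] [-0.007 -0.023 -0.026  0.002  0.002  0.005]
side 1385
-0.1 78 x [-0.0175  0.0203] y [-0.0407 -0.0277] zmax -0.09
-0.09 167 x [-0.0103  0.0131] y [-0.0709 -0.0372] zmax -0.0801
-0.08 178 x [-0.0177  0.0205] y [-0.0729  0.0087] zmax -0.0701
-0.07 117 x [-0.0172  0.019 ] y [-0.0742  0.0069] zmax -0.0601
-0.06 84 x [-0.0157  0.0171] y [-0.075  -0.0339] zmax -0.0507
-0.05 61 x [-0.0151  0.0172] y [-0.0761 -0.038 ] zmax -0.0401
-0.04 93 x [-0.0121  0.0135] y [-0.0784 -0.0497] zmax -0.0301
-0.03 1 x [-0.004 -0.004] y [-0.073 -0.073] zmax -0.0299
-0.02 51 x [-0.0095  0.0112] y [-0.0605 -0.0497] zmax -0.01
-0.01 44 x [-0.0092  0.0115] y [-0.0588 -0.0494] zmax -0.0
-0.0 54 x [-0.01    0.0106] y [-0.0594 -0.0483] zmax 0.0095
0.01 34 x [-0.0088  0.0109] y [-0.0523  0.0427] zmax 0.016
top 511
-0.1 21 x [-0.013   0.0065] y [-0.0465  0.0593] zmax -0.0903
-0.09 102 x [-0.0146  0.0048] y [-0.0572  0.0634] zmax -0.0801
-0.08 40 x [-0.014  -0.0059] y [-0.0558  0.0667] zmax -0.0702
-0.07 28 x [-0.0191 -0.0005] y [-0.0363  0.0681] zmax -0.0601
-0.06 77 x [-0.019   0.0142] y [-0.0439  0.0675] zmax -0.0501
-0.05 54 x [-0.0187 -0.0026] y [-0.0514  0.0693] zmax -0.0402
-0.04 68 x [-0.0154  0.0002] y [-0.0561  0.0672] zmax -0.0301
-0.03 8 x [-0.015   0.0036] y [-0.055   0.0592] zmax -0.0214
-0.02 5 x [-0.0133 -0.0093] y [-0.0553  0.0484] zmax -0.0113
-0.01 11 x [-0.0131 -0.0068] y [-0.0567  0.0486] zmax -0.0001
-0.0 9 x [-0.0132 -0.009 ] y [-0.0538  0.0469] zmax 0.0072
```

```bash
python3 - <<'E'
import cv2
a=cv2.imread('pics/s1.png')[80:230,190:300];b=cv2.imread('pics/t1.png')[80:230,210:360]
cv2.imwrite('pics/c1.png',cv2.resize(a,(440,600),interpolation=cv2.INTER_CUBIC));cv2.imwrite('pics/c1t.png',cv2.resize(b,(600,600),interpolation=cv2.INTER_CUBIC))
E
```

```text
(no output)
```

View pics/c1.png

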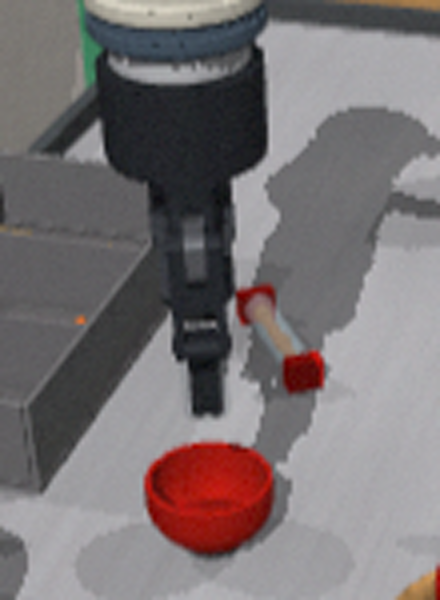

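View pics/c1t.png

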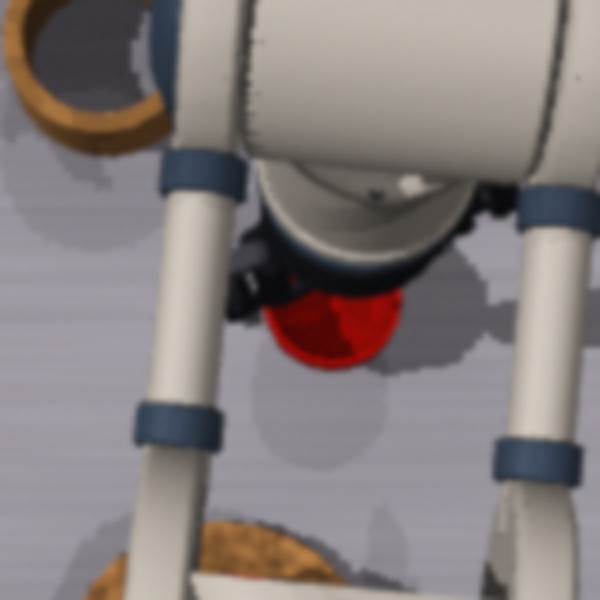

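```bash
python3 -m pendant '[{"claw":0.8,"x":0,"y":0,"z":1,"roll":0},{"claw":0.8,"x":0,"y":0,"z":2,"roll":0},{"claw":0.8,"x":0,"y":0,"z":2.5,"roll":0},{"claw":0.8,"x":0,"y":0,"z":2.5,"roll":0},{"claw":0.8,"x":0,"y":0,"z":2.5,"roll":0},{"claw":0.8,"x":0,"y":0,"z":2.5,"roll":0}]'; python3 - <<'E'
from h import *
c=snap('side','pics/s2.png')
s=r.get_state(); print(s['time_s'],s['ee_pos'],s['tool_rot'],s['width'])
R=Ro.from_quat(s['tool_rot'])
P=pts(c); q=R.inv().apply((P-s['ee_pos']).reshape(-1,3)).reshape(P.shape)
m=(np.abs(q[...,0])<.012)&(np.abs(q[...,1]+.045)<.02)&(q[...,2]<.05)&(q[...,2]>-.03)&(c['z_map']>0)&~red(c)
v,u=np.nonzero(m); 
for a in np.unique(v): k=q[a][m[a]]; print(a,len(k),k.min(0).round(4),k.max(0).round(4))
go(.6708,-.032,.05)
E
```

```text
time_s: 2.45
ee_pos: [0.6704, -0.0328, 0.1042]
tool_rot: [0.983, 0.183, -0.001, -0.001]
ft_force: [-0.3, -0.2, 0.5]
width: 0.796
2.5 [ 0.6706013  -0.03273685  0.1044746 ] [ 0.98310142  0.18305573 -0.0011045  -0.00098593] 0.7979002648893236
179 2 [-0.0104 -0.065  -0.0297] [-0.0012 -0.0644 -0.0294]
180 9 [-0.0087 -0.0645 -0.0281] [ 0.0085 -0.041  -0.0119]
181 11 [-0.0086 -0.0497 -0.0158] [ 0.0106 -0.0386 -0.0088]
182 10 [-0.0085 -0.0508 -0.014 ] [ 0.0107 -0.0402 -0.007 ]
183 10 [-0.0083 -0.0495 -0.0116] [ 0.0109 -0.0411 -0.0052]
184 10 [-0.0082 -0.0485 -0.0084] [ 0.011  -0.0397 -0.0022]
185 12 [-0.01   -0.0489 -0.0064] [ 0.0112 -0.0373  0.002 ]
186 12 [-0.0099 -0.0493 -0.0043] [ 0.0113 -0.04    0.0026]
187 12 [-0.0098 -0.0493 -0.0018] [ 0.0115 -0.041   0.0041]
188 12 [-0.0097 -0.05    0.0001] [ 0.0116 -0.0397  0.0076]
189 12 [-0.0096 -0.0493  0.0022] [ 0.0118 -0.0394  0.01  ]
190 11 [-0.0094 -0.0485  0.0051] [ 0.01   -0.0398  0.0113]
191 11 [-0.0093 -0.049   0.0072] [ 0.0102 -0.0404  0.014 ]
192 11 [-0.0092 -0.0476  0.0108] [ 0.0104 -0.0373  0.0181]
193 10 [-0.0071 -0.0422  0.0164] [ 0.0105 -0.0398  0.0193]
t 2.5 pos [ 0.6706 -0.0327  0.1045] w 0.798 F [-0.1 -0.4  0.7] shift cm [ 0.05 -0.05  5.45] rows 1.3064735288286293 step [ 0.03 -0.02  2.72] toolx [ 0.933  0.36  -0.002]
```

```bash
python3 -m pendant '[{"claw":1,"x":0,"y":0,"z":0,"roll":0},{"claw":1,"x":0.05,"y":-0.05,"z":1.5,"roll":0},{"claw":1,"x":0.05,"y":-0.05,"z":3,"roll":0},{"claw":1,"x":0.05,"y":-0.05,"z":4.5,"roll":0},{"claw":1,"x":0.05,"y":-0.05,"z":5.6,"roll":0},{"claw":1,"x":0.05,"y":-0.05,"z":5.6,"roll":0},{"claw":1,"x":0.05,"y":-0.05,"z":5.6,"roll":0}]';  python3 - <<'E'
from h import *
go(.6708,-.032,.048)
snap('side','pics/s3.png')
a=cv2.imread('pics/s3.png')[80:230,190:300]
cv2.imwrite('pics/c3.png',cv2.resize(a,(440,600),interpolation=cv2.INTER_CUBIC))
E
```

```text
time_s: 3.08
ee_pos: [0.6704, -0.0319, 0.048]
tool_rot: [0.983, 0.183, -0.002, -0.001]
ft_force: [-0.1, 0.5, 0.0]
width: 1.001
t 3.08 pos [ 0.6704 -0.0319  0.048 ] w 1.001 F [-0.1  0.5  0. ] shift cm [0.03 0.02 0.  ] rows 0.009151424422418519 step [0.03 0.02 0.  ] toolx [ 0.933  0.36  -0.003]
```

View pics/c3.png

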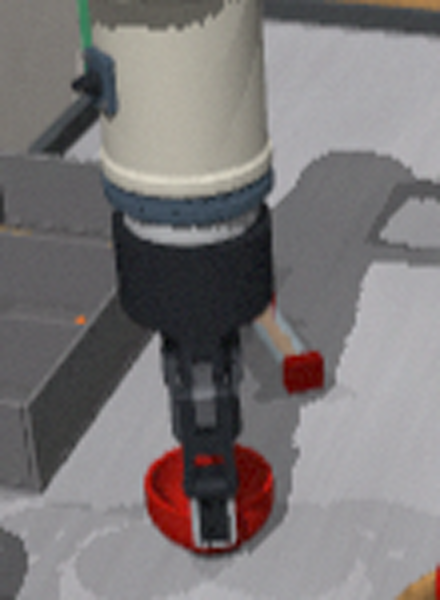

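The near finger is outside the lid's wall and centred on it (crop column 213, lid 146–275). Closing now.

```bash
python3 -m pendant '[{"claw":0.9,"x":0,"y":0,"z":0,"roll":0},{"claw":0.84,"x":0,"y":0,"z":0,"roll":0},{"claw":0.8,"x":0,"y":0,"z":0,"roll":0},{"claw":0.75,"x":0,"y":0,"z":0,"roll":0},{"claw":0.7,"x":0,"y":0,"z":0,"roll":0},{"claw":0.6,"x":0,"y":0,"z":0,"roll":0},{"claw":0.6,"x":0,"y":0,"z":0,"roll":0},{"claw":0.6,"x":0,"y":0,"z":0,"roll":0}]';  python3 - <<'E'
from h import *
go(.6708,-.032,.048)
snap('side','pics/s4.png')
a=cv2.imread('pics/s4.png')[130:230,190:300]
cv2.imwrite('pics/c4.png',cv2.resize(a,(660,600),interpolation=cv2.INTER_CUBIC))
E
```

```text
time_s: 3.8
ee_pos: [0.6722, -0.032, 0.052]
tool_rot: [0.983, 0.183, 0.001, -0.0]
ft_force: [-0.4, 0.3, 6.5]
width: 0.767
t 3.8 pos [ 0.6722 -0.032   0.052 ] w 0.767 F [-0.4  0.3  6.5] shift cm [-0.13 -0.06  0.4 ] rows 0.10194069551122333 step [-0.13 -0.06  0.4 ] toolx [0.933 0.36  0.002]
```

View pics/c4.png

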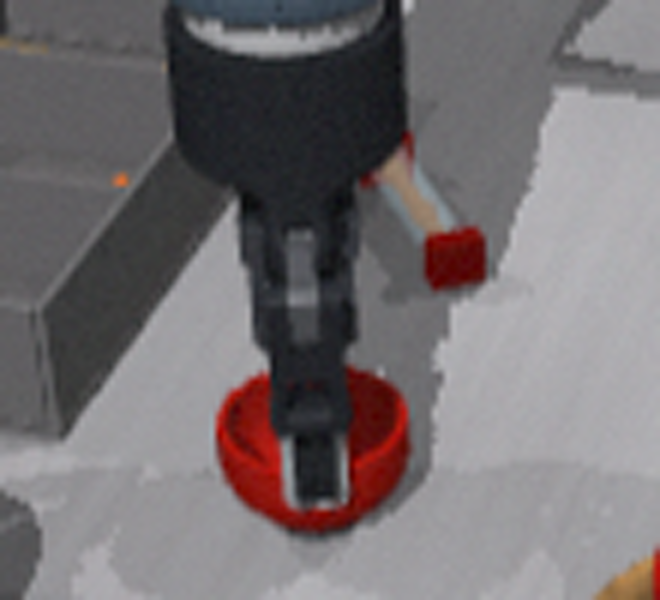

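```bash
python3 - <<'E'
from h import *
c=dict(np.load('side.npz')); s=r.get_state(); P=pts(c)
q=Ro.from_quat(s['tool_rot']).inv().apply((P-s['ee_pos']).reshape(-1,3)).reshape(P.shape)
for v in range(196,220): print(v,c['frame'][v,242],q[v,242].round(4),P[v,242].round(4), '|',P[v,234].round(4), c['frame'][v,234])
E
```

```text
196 [33 34 41] [-0.0006 -0.0545 -0.037 ] [0.652  0.0186 0.089 ] | [ 0.6967 -0.049   0.0351] [111  30  26]
197 [33 38 42] [-0.0005 -0.0584 -0.0374] [0.6507 0.0222 0.0894] | [ 0.6967 -0.0485  0.0327] [124  32  26]
198 [44 46 53] [-0.0004 -0.0619 -0.0375] [0.6495 0.0256 0.0895] | [ 0.6982 -0.0516  0.0277] [128  24  21]
199 [53 55 62] [-0.0002 -0.0605 -0.0341] [0.6502 0.0243 0.0861] | [ 0.6973 -0.049   0.027 ] [129  25  23]
200 [42 43 49] [-0.0001 -0.0652 -0.0351] [0.6486 0.0287 0.0871] | [ 0.6966 -0.0468  0.0259] [150  26  19]
201 [32 37 37] [ 0.     -0.0655 -0.033 ] [0.6486 0.029  0.085 ] | [ 0.6971 -0.0475  0.0227] [153  25  18]
202 [25 28 28] [ 0.0002 -0.0635 -0.0291] [0.6495 0.0272 0.0812] | [ 0.6965 -0.0456  0.0214] [168  28  23]
203 [27 30 32] [ 0.0003 -0.0455 -0.0138] [0.6561 0.0105 0.0658] | [ 0.6963 -0.0447  0.0194] [170  25  17]
204 [34 34 36] [ 0.0005 -0.0449 -0.0108] [0.6565 0.01   0.0628] | [ 0.6965 -0.0446  0.0167] [175  29  21]
205 [34 36 39] [ 0.0006 -0.0472 -0.0101] [0.6558 0.0122 0.0621] | [ 0.6949 -0.0405  0.0173] [176  29  22]
206 [36 38 39] [ 0.0007 -0.0472 -0.0076]
[... 776 characters left out ...]
-04 2.860e-02] [140  21  10]
214 [110  69  69] [ 0.0019 -0.0397  0.0182] [0.6597 0.0057 0.0338] | [0.6785 0.0029 0.0281] [134  20  14]
215 [135  21  17] [ 0.002  -0.0347  0.0246] [0.6617 0.0011 0.0274] | [0.6799 0.     0.023 ] [117  23  23]
216 [121  16  18] [ 0.0022 -0.0325  0.029 ] [ 0.6627 -0.0009  0.023 ] | [ 0.6815 -0.0032  0.0176] [122  96  96]
217 [104   9   3] [ 0.0023 -0.0311  0.0327] [ 0.6633 -0.0022  0.0193] | [ 6.889e-01 -2.050e-02  4.000e-04] [145 145 149]
218 [83 41 42] [ 0.0025 -0.0275  0.0381] [ 0.6647 -0.0054  0.0139] | [ 6.882e-01 -1.820e-02 -5.000e-04] [150 149 154]
219 [77 78 82] [ 0.0027 -0.0162  0.0496] [ 0.669  -0.0158  0.0024] | [ 0.6864 -0.0136  0.0007] [153 153 158]
```

```bash
python3 -m pendant '[{"claw":0.6,"x":0,"y":0,"z":-0.3,"roll":0},{"claw":0.6,"x":0,"y":0,"z":-1,"roll":0},{"claw":0.6,"x":0,"y":0,"z":-2.5,"roll":0},{"claw":0.6,"x":0,"y":0,"z":-4,"roll":0},{"claw":0.6,"x":0,"y":0,"z":-5.5,"roll":0},{"claw":0.6,"x":0,"y":0,"z":-5.5,"roll":0},{"claw":0.6,"x":0,"y":0,"z":-5.5,"roll":0}]';  python3 - <<'E'
from h import *
go(.6768-.1942,-.032+.0482,.12)
snap('side','pics/s5.png')
a=cv2.imread('pics/s5.png')[80:210,190:300]
cv2.imwrite('pics/c5.png',cv2.resize(a,(508,600),interpolation=cv2.INTER_CUBIC))
E
```

```text
time_s: 4.43
ee_pos: [0.6727, -0.0322, 0.1083]
tool_rot: [0.983, 0.183, 0.002, -0.0]
ft_force: [-0.5, 0.3, -1.1]
width: 0.774
t 4.43 pos [ 0.6727 -0.0322  0.1083] w 0.774 F [-0.5  0.3 -1.1] shift cm [-15.99 -11.36  -1.26] rows 4.713064447440301 step [-3.2  -2.27 -0.25] toolx [0.933 0.36  0.005]
```

View pics/c5.png

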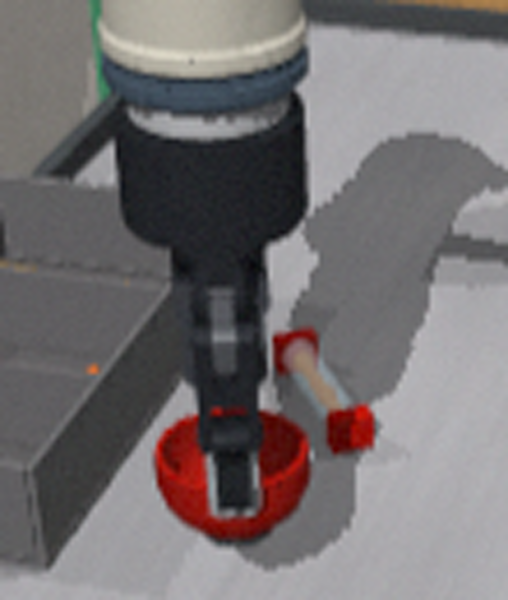

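```bash
cat >> h.py <<'E'
def rimplane(c,uv,rad,R,z0,dz=.02,it=6):
    # red points; iteratively take those near rim top; fit plane+circle
    P=rim(c,uv,rad,z0-dz,z0+dz)
    n=np.array([0,0,1.]);ctr=None
    ax=np.arange(0)
    # rim points: for each azimuth bin, highest 
    cx=fitc(P[P[:,2]>np.percentile(P[:,2],97)-.004])[:2]
    for _ in range(it):
        a=np.arctan2(P[:,1]-cx[1],P[:,0]-cx[0]); rr=np.hypot(P[:,0]-cx[0],P[:,1]-cx[1])
        k=(rr>R-.006)&(rr<R+.003); b=np.floor((a+np.pi)/(np.pi/18)).astype(int); T=[]
        for j in range(36):
            m=k&(b==j)
            if m.sum()>=2: T.append(P[m][np.argsort(-P[m][:,2])[:3]].mean(0))
        T=np.array(T); A=np.c_[T[:,:2]-cx,np.ones(len(T))]; s=least_squares(lambda p:A@p-T[:,2],[0,0,z0],loss='soft_l1',f_scale=.001).x
        pred=(P[:,:2]-cx)@s[:2]+s[2]; Q=P[(np.abs(P[:,2]-pred)<.004)&k]
        cx=fitc(Q,R-.00175)[:2]
    return cx,s,len(T),len(Q)
E
python3 - <<'E'
from h import *
S0={};
c=dict(np.load('side.npz')); P=pts(c)
print(P[rim_m:=170,242] )
print('held',rimplane(c,(240,182),24,.034,.100))
s=r.get_state()
E
python3 - <<'E'
from h import *
c=read_camera('side')
print('L',rimplane(c,(330,230),45,.06,.050))
print('S',rimplane(c,(332,330),25,.025,.048))
print(r.get_state()['ee_pos'])
E
```

```text
[0.65288064 0.00680072 0.14092652]
held (array([ 0.67263992, -0.02963676]), array([ 0.00445929, -0.00743666,  0.09815014]), 35, 131)
L (array([0.4778627 , 0.01763531]), array([-0.0031963 ,  0.00275398,  0.04965221]), 36, 342)
S (array([0.43617543, 0.2457995 ]), array([-0.00472495,  0.01411924,  0.04750565]), 36, 256)
[ 0.67162098 -0.03205579  0.10572746]
```

```bash
python3 - <<'E'
from h import *
go(.4770,.0155,.122)
E
```

```text
t 4.53 pos [ 0.6716 -0.0321  0.1057] w 0.776 F [ 0.8 -0.1 -2.1] shift cm [-16.44 -11.45  -1.63] rows 4.820303324300479 step [-3.29 -2.29 -0.33] toolx [0.933 0.36  0.001]
```

```bash
python3 -m pendant '[{"claw":0.6,"x":-1,"y":-0.7,"z":-1,"roll":0},{"claw":0.6,"x":-3.5,"y":-2.4,"z":-1.6,"roll":0},{"claw":0.6,"x":-6.5,"y":-4.5,"z":-1.6,"roll":0},{"claw":0.6,"x":-9.5,"y":-6.6,"z":-1.6,"roll":0},{"claw":0.6,"x":-12.5,"y":-8.7,"z":-1.6,"roll":0},{"claw":0.6,"x":-15,"y":-10.4,"z":-1.6,"roll":0},{"claw":0.6,"x":-16.2,"y":-11.3,"z":-1.6,"roll":0},{"claw":0.6,"x":-16.4,"y":-11.4,"z":-1.6,"roll":0}]';python3 -m pendant '[{"claw":0.6,"x":0,"y":0,"z":0,"roll":0},{"claw":0.6,"x":0,"y":0,"z":0,"roll":0},{"claw":0.6,"x":0,"y":0,"z":0,"roll":0}]'; python3 - <<'E'
from h import *
c=snap('side','pics/s6.png');snap('top','pics/t6.png')
print(r.get_state()['joint_velocities'].round(3))
go(.477,.0155,.122)
E
```

```text
time_s: 5.2
ee_pos: [0.4749, 0.016, 0.1204]
tool_rot: [0.983, 0.184, -0.001, -0.001]
ft_force: [-0.1, -0.3, -1.2]
width: 0.772
time_s: 5.45
ee_pos: [0.4754, 0.0158, 0.1198]
tool_rot: [0.983, 0.183, -0.001, -0.001]
ft_force: [0.5, 0.6, -1.1]
width: 0.771
[ 0.001 -0.003 -0.001  0.     0.003 -0.001]
t 5.55 pos [0.4755 0.0157 0.12  ] w 0.772 F [ 0.1 -0.2 -1.3] shift cm [ 0.13  0.08 -0.2 ] rows 0.06069925303423291 step [ 0.13  0.08 -0.2 ] toolx [ 0.933  0.361 -0.002]
```

View pics/s6.png

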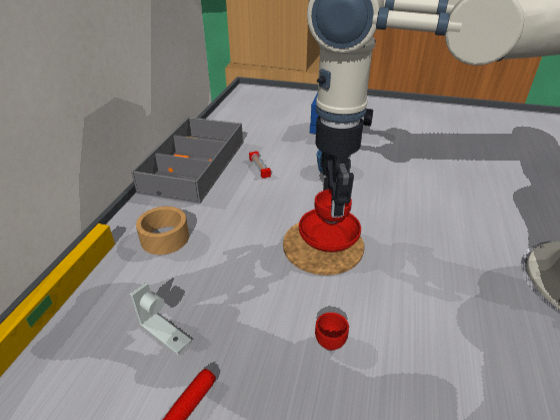

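View pics/t6.png

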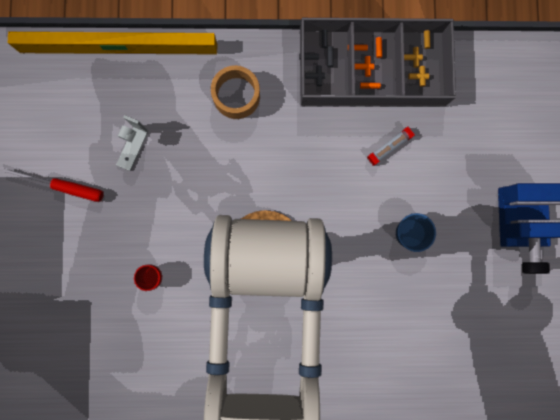

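```bash
python3 - <<'E'
from h import *
c=dict(np.load('side.npz')); 
P=rim(c,(332,205),30,.09,.13); print(np.percentile(P[:,2],[50,90,98]))
print('held',rimplane(c,(332,205),30,.034,.113))
Q=P[P[:,2]>np.percentile(P[:,2],97)-.004];print(fitc(Q),len(Q))
print('L',rimplane(c,(330,230),45,.06,.050,dz=.01))
go(.4755,.0157,.12)
a=cv2.imread('pics/s6.png')[150:270,270:390]
cv2.imwrite('pics/c6.png',cv2.resize(a,(600,600),interpolation=cv2.INTER_CUBIC))
E
```

```text
[0.10215875 0.11067329 0.11184218]
held (array([0.47551515, 0.01772325]), array([0.01710864, 0.00105871, 0.11026752]), 26, 130)
[0.47567328 0.01767617 0.03204011] 111
L (array([0.47777583, 0.01751524]), array([-0.00226944,  0.00759001,  0.04950314]), 30, 273)
t 5.55 pos [0.4755 0.0157 0.12  ] w 0.772 F [ 0.1 -0.2 -1.3] shift cm [-0.  0. -0.] rows 0.0009371773964476816 step [-0.  0. -0.] toolx [ 0.933  0.361 -0.002]
```

View pics/c6.png

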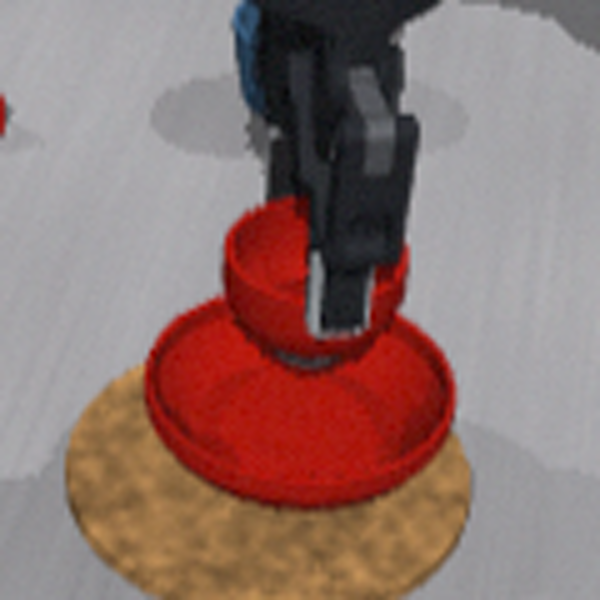

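```bash
python3 -m pendant '[{"claw":0.6,"x":0.21,"y":0.09,"z":0.5,"roll":0},{"claw":0.6,"x":0.21,"y":0.09,"z":1.5,"roll":0},{"claw":0.6,"x":0.21,"y":0.09,"z":2.5,"roll":0},{"claw":0.6,"x":0.21,"y":0.09,"z":3.3,"roll":0},{"claw":0.6,"x":0.21,"y":0.09,"z":3.7,"roll":0},{"claw":0.6,"x":0.21,"y":0.09,"z":3.7,"roll":0},{"claw":0.6,"x":0.21,"y":0.09,"z":3.7,"roll":0},{"claw":0.6,"x":0.21,"y":0.09,"z":3.7,"roll":0}]'; python3 - <<'E'
from h import *
c=snap('side','pics/s7.png'); 
go(.4778,.0156,.0775)
print('held',rimplane(c,(332,220),30,.034,.074,dz=.013))
P=rim(c,(332,220),30,.065,.1);Q=P[P[:,2]>np.percentile(P[:,2],97)-.004];print(fitc(Q),len(Q),Q[:,2].max())
a=cv2.imread('pics/s7.png')[150:270,270:390]
cv2.imwrite('pics/c7.png',cv2.resize(a,(600,600),interpolation=cv2.INTER_CUBIC))
E
```

```text
time_s: 6.22
ee_pos: [0.4779, 0.0157, 0.0834]
tool_rot: [0.983, 0.183, -0.001, -0.001]
ft_force: [1.0, -0.2, -2.1]
width: 0.771
t 6.27 pos [0.478  0.0157 0.0836] w 0.774 F [-0.7 -0.1 -1.1] shift cm [-0.02  0.    0.61] rows 0.14662924122719262 step [-0.02  0.    0.61] toolx [ 0.933  0.36  -0.001]
held (array([0.47774563, 0.01744693]), array([-0.00261348,  0.00940398,  0.07434865]), 25, 118)
[0.47783602 0.01742913 0.03208511] 105 0.07670416868504981
```

View pics/c7.png

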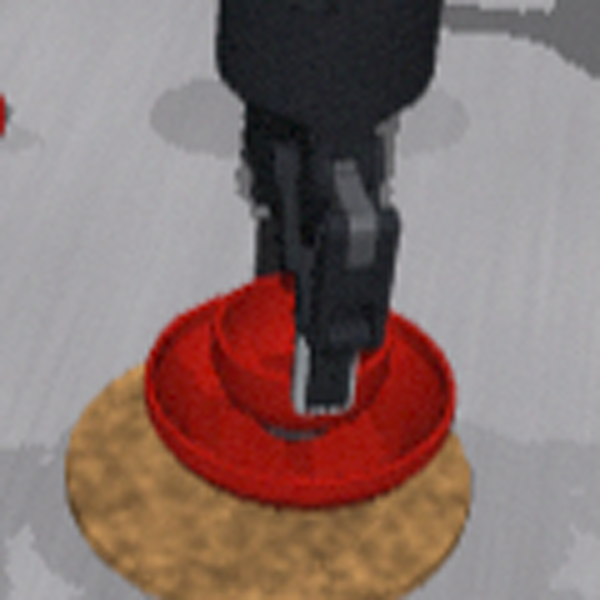

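The held lid is centred over the large one to within 0.2 mm and about 6 mm high. I'll lower it gently.

```bash
python3 -m pendant '[{"claw":0.6,"x":0,"y":0,"z":0.2,"roll":0},{"claw":0.6,"x":0,"y":0,"z":0.35,"roll":0},{"claw":0.6,"x":0,"y":0,"z":0.45,"roll":0},{"claw":0.6,"x":0,"y":0,"z":0.5,"roll":0},{"claw":0.6,"x":0,"y":0,"z":0.55,"roll":0},{"claw":0.6,"x":0,"y":0,"z":0.55,"roll":0}]'; python3 - <<'E'
from h import *
c=snap('side','pics/s8.png'); 
go(.4778,.0156,.0775)
print('held',rimplane(c,(332,224),30,.034,.068,dz=.011))
E
```

```text
time_s: 6.77
ee_pos: [0.478, 0.0157, 0.078]
tool_rot: [0.983, 0.183, -0.001, -0.001]
ft_force: [-0.3, -0.4, -1.1]
width: 0.771
t 6.82 pos [0.478  0.0157 0.0781] w 0.773 F [-0.1  0.3 -2.3] shift cm [-0.02  0.01  0.06] rows 0.014173472305140555 step [-0.02  0.01  0.06] toolx [ 0.933  0.361 -0.001]
held (array([0.4780262 , 0.01748754]), array([-0.00588503, -0.00581849,  0.06923511]), 25, 123)
```

```bash
python3 -m pendant '[{"claw":0.6,"x":0,"y":0,"z":0.05,"roll":0},{"claw":0.6,"x":0,"y":0,"z":0.1,"roll":0},{"claw":0.6,"x":0,"y":0,"z":0.1,"roll":0},{"claw":0.6,"x":0,"y":0,"z":0.1,"roll":0}]'; python3 -m pendant '[{"claw":0.6,"x":0,"y":0,"z":0.03,"roll":0},{"claw":0.6,"x":0,"y":0,"z":0.06,"roll":0},{"claw":0.6,"x":0,"y":0,"z":0.06,"roll":0}]'
```

```text
time_s: 7.15
ee_pos: [0.478, 0.0157, 0.077]
tool_rot: [0.983, 0.183, -0.001, -0.001]
ft_force: [-0.3, -0.2, -1.3]
width: 0.775
time_s: 7.4
ee_pos: [0.4779, 0.0158, 0.0763]
tool_rot: [0.983, 0.183, -0.001, -0.001]
ft_force: [-0.8, 0.2, -1.4]
width: 0.767
```

```bash
python3 -m pendant '[{"claw":0.6,"x":0,"y":0,"z":0.03,"roll":0},{"claw":0.6,"x":0,"y":0,"z":0.06,"roll":0},{"claw":0.6,"x":0,"y":0,"z":0.06,"roll":0}]'; python3 -m pendant '[{"claw":0.6,"x":0,"y":0,"z":0.03,"roll":0},{"claw":0.6,"x":0,"y":0,"z":0.06,"roll":0},{"claw":0.6,"x":0,"y":0,"z":0.06,"roll":0}]';python3 - <<'E'
from h import *
c=snap('side','pics/s9.png'); 
go(.4778,.0156,.0775)
print('held',rimplane(c,(332,224),30,.034,.068,dz=.011))
E
```

```text
time_s: 7.65
ee_pos: [0.478, 0.0158, 0.076]
tool_rot: [0.983, 0.183, -0.001, -0.001]
ft_force: [-1.5, 1.0, 0.9]
width: 0.772
time_s: 7.9
ee_pos: [0.4781, 0.0158, 0.076]
tool_rot: [0.983, 0.183, -0.0, -0.001]
ft_force: [-2.9, -0.5, 3.7]
width: 0.771
t 7.95 pos [0.4781 0.0158 0.076 ] w 0.777 F [-2.2  0.5  5.3] shift cm [-0.04  0.01 -0.15] rows 0.03719530478796771 step [-0.04  0.01 -0.15] toolx [ 0.933  0.361 -0.   ]
held (array([0.47821764, 0.01744133]), array([-0.00134713,  0.00221246,  0.06682034]), 25, 129)
```

It is in contact: force +5 N and TCP 24 mm above the grasp height, as expected. Releasing.

```bash
python3 -m pendant '[{"claw":0.85,"x":0,"y":0,"z":0,"roll":0},{"claw":0.95,"x":0,"y":0,"z":0,"roll":0},{"claw":1,"x":0,"y":0,"z":0,"roll":0},{"claw":1,"x":0,"y":0,"z":0,"roll":0},{"claw":1,"x":0,"y":0,"z":-0.5,"roll":0},{"claw":1,"x":0,"y":0,"z":-2,"roll":0},{"claw":1,"x":0,"y":0,"z":-4,"roll":0},{"claw":1,"x":0,"y":0,"z":-6.5,"roll":0}]';python3 - <<'E'
from h import *
c=snap('side','pics/s10.png')
print('M',rimplane(c,(332,224),30,.034,.068,dz=.011),'L',rimplane(c,(330,230),45,.06,.050,dz=.01))
go(.4352,.244,.13)
a=cv2.imread('pics/s10.png')[150:270,270:390]
cv2.imwrite('pics/c10.png',cv2.resize(a,(600,600),interpolation=cv2.INTER_CUBIC))
E
```

```text
time_s: 8.62
ee_pos: [0.4773, 0.0157, 0.1404]
tool_rot: [0.983, 0.183, -0.002, -0.001]
ft_force: [0.1, 0.1, 0.1]
width: 1.004
M (array([0.47848847, 0.01779661]), array([-0.00102722, -0.00562483,  0.06734415]), 36, 217) L (array([0.47780936, 0.01738475]), array([-0.00254357,  0.0022387 ,  0.04971118]), 34, 299)
t 8.67 pos [0.4798 0.0156 0.1474] w 0.999 F [ 2.1 -0.3  4.7] shift cm [  4.07 -22.91   1.75] rows 5.596341469780635 step [ 0.68 -3.82  0.29] toolx [0.933 0.361 0.006]
```

View pics/c10.png

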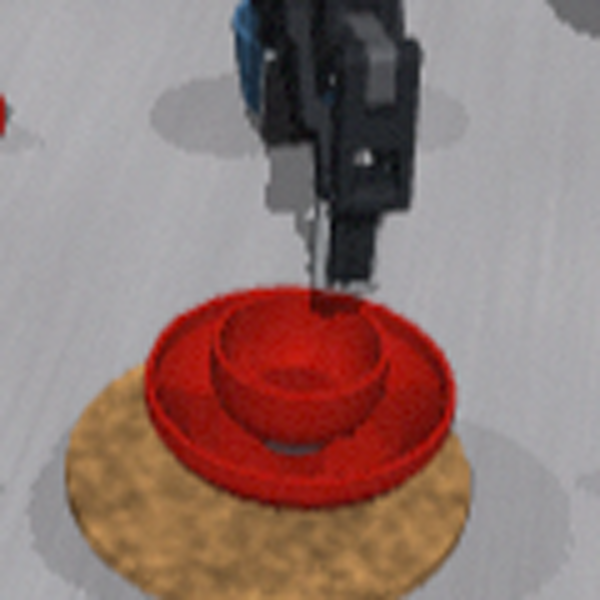

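```bash
python3 -m pendant '[{"claw":0.75,"x":0.4,"y":-2.4,"z":0,"roll":0},{"claw":0.7,"x":1,"y":-6,"z":0,"roll":0},{"claw":0.7,"x":1.7,"y":-9.8,"z":0,"roll":0},{"claw":0.7,"x":2.4,"y":-13.5,"z":0.5,"roll":0},{"claw":0.7,"x":3,"y":-17,"z":1,"roll":0},{"claw":0.7,"x":3.6,"y":-20,"z":1.5,"roll":0},{"claw":0.7,"x":4,"y":-22,"z":1.7,"roll":0},{"claw":0.7,"x":4.1,"y":-22.9,"z":1.8,"roll":0}]';python3 -c "
from h import *
go(.4362,.244,.09)"
```

```text
time_s: 9.33
ee_pos: [0.4347, 0.2465, 0.1292]
tool_rot: [0.983, 0.185, 0.003, -0.001]
ft_force: [0.4, 0.6, -1.4]
width: 0.701
t 9.33 pos [0.4347 0.2465 0.1292] w 0.701 F [ 0.4  0.6 -1.4] shift cm [0.03 0.29 3.92] rows 0.942854056473553 step [0.03 0.29 3.92] toolx [0.932 0.363 0.005]
```

```bash
python3 -m pendant '[{"claw":0.7,"x":0.1,"y":0.2,"z":1,"roll":0},{"claw":0.7,"x":0.1,"y":0.25,"z":2.5,"roll":0},{"claw":0.7,"x":0.1,"y":0.25,"z":3.7,"roll":0},{"claw":0.7,"x":0.1,"y":0.25,"z":3.7,"roll":0},{"claw":0.7,"x":0.1,"y":0.25,"z":3.7,"roll":0},{"claw":0.7,"x":0.1,"y":0.25,"z":3.7,"roll":0}]';python3 - <<'E'
from h import *
c=snap('side','pics/s11.png')
go(.4362,.244,.054)
a=cv2.imread('pics/s11.png')[240:360,270:390]
cv2.imwrite('pics/c11.png',cv2.resize(a,(600,600),interpolation=cv2.INTER_CUBIC))
print(rimplane(c,(332,330),26,.025,.048,dz=.01))
E
```

```text
time_s: 9.83
ee_pos: [0.4371, 0.2439, 0.0926]
tool_rot: [0.983, 0.184, 0.003, -0.001]
ft_force: [-0.2, -0.1, 0.8]
width: 0.7
t 9.88 pos [0.4373 0.2442 0.093 ] w 0.701 F [-0.4  0.5  0.2] shift cm [-0.14 -0.02  3.9 ] rows 0.9368031591825424 step [-0.14 -0.02  3.9 ] toolx [0.932 0.362 0.007]
(array([0.43595582, 0.24563734]), array([0.00719184, 0.01086945, 0.04756131]), 27, 177)
```

View pics/c11.png

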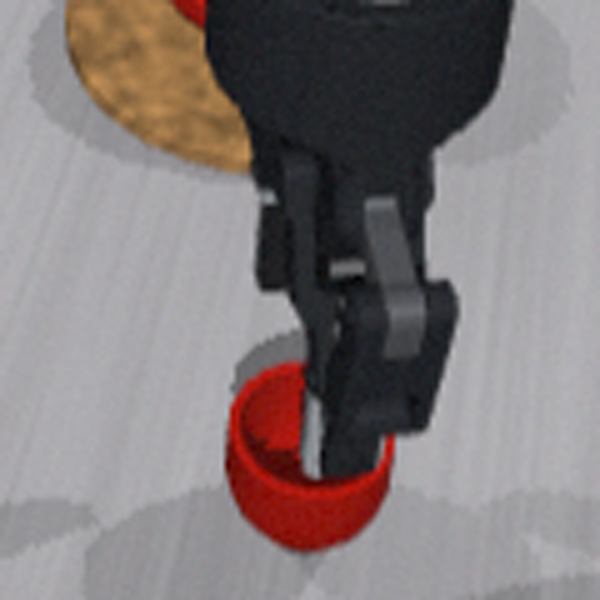

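```bash
python3 -m pendant '[{"claw":0.7,"x":-0.1,"y":0,"z":0.3,"roll":0},{"claw":0.7,"x":-0.14,"y":-0.02,"z":1.2,"roll":0},{"claw":0.7,"x":-0.14,"y":-0.02,"z":2.2,"roll":0},{"claw":0.7,"x":-0.14,"y":-0.02,"z":3.2,"roll":0},{"claw":0.7,"x":-0.14,"y":-0.02,"z":3.8,"roll":0},{"claw":0.7,"x":-0.14,"y":-0.02,"z":3.8,"roll":0},{"claw":0.7,"x":-0.14,"y":-0.02,"z":3.8,"roll":0}]';python3 - <<'E'
from h import *
c=snap('side','pics/s12.png')
go(.4362,.244,.054)
a=cv2.imread('pics/s12.png')[240:360,270:390]
cv2.imwrite('pics/c12.png',cv2.resize(a,(600,600),interpolation=cv2.INTER_CUBIC))
E
```

```text
time_s: 10.47
ee_pos: [0.4357, 0.2438, 0.0541]
tool_rot: [0.983, 0.184, 0.002, -0.001]
ft_force: [-0.8, 0.5, 0.3]
width: 0.704
t 10.52 pos [0.4361 0.244  0.0549] w 0.7 F [1.  0.9 1.1] shift cm [0.01 0.   0.09] rows 0.020934569644981537 step [0.01 0.   0.09] toolx [0.932 0.362 0.006]
```

View pics/c12.png

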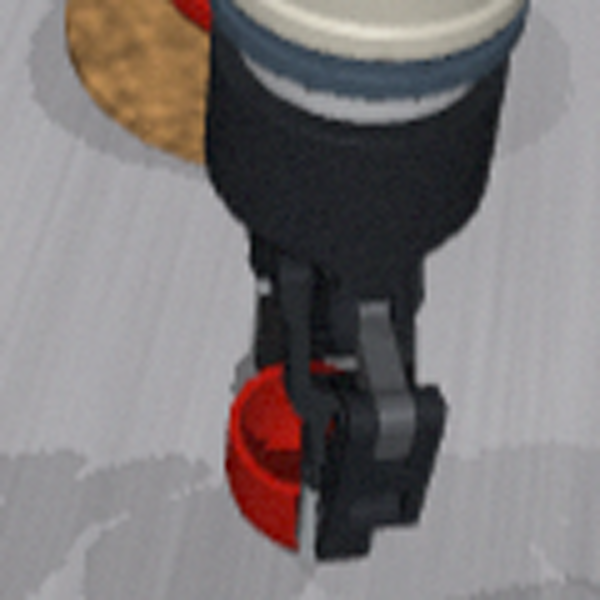

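The near pad is clear outside the small lid's wall, so I'll close.

```bash
python3 -m pendant '[{"claw":0.65,"x":0,"y":0,"z":0,"roll":0},{"claw":0.6,"x":0,"y":0,"z":-0.1,"roll":0},{"claw":0.56,"x":0,"y":0,"z":-0.1,"roll":0},{"claw":0.5,"x":0,"y":0,"z":-0.1,"roll":0},{"claw":0.4,"x":0,"y":0,"z":-0.1,"roll":0},{"claw":0.4,"x":0,"y":0,"z":-0.1,"roll":0},{"claw":0.4,"x":0,"y":0,"z":-0.1,"roll":0}]';python3 -m pendant '[{"claw":0.4,"x":0,"y":0,"z":-0.3,"roll":0},{"claw":0.4,"x":0,"y":0,"z":-1,"roll":0},{"claw":0.4,"x":0,"y":0,"z":-2.5,"roll":0},{"claw":0.4,"x":0,"y":0,"z":-4.5,"roll":0},{"claw":0.4,"x":0,"y":0,"z":-6.5,"roll":0},{"claw":0.4,"x":0,"y":0,"z":-8,"roll":0},{"claw":0.4,"x":0,"y":0,"z":-8,"roll":0},{"claw":0.4,"x":0,"y":0,"z":-8,"roll":0}]';python3 - <<'E'
from h import *
c=snap('side','pics/s13.png')
go(.4785,.016,.14)
a=cv2.imread('pics/s13.png')[190:310,270:390]
cv2.imwrite('pics/c13.png',cv2.resize(a,(600,600),interpolation=cv2.INTER_CUBIC))
E
```

```text
time_s: 11.1
ee_pos: [0.4366, 0.2443, 0.057]
tool_rot: [0.983, 0.184, 0.004, -0.001]
ft_force: [-0.4, 0.7, 5.5]
width: 0.562
time_s: 11.77
ee_pos: [0.4364, 0.2442, 0.1377]
tool_rot: [0.983, 0.184, 0.005, -0.001]
ft_force: [-0.1, 0.2, -0.7]
width: 0.556
t 11.82 pos [0.4358 0.2439 0.1364] w 0.553 F [ 0.   1.  -0.9] shift cm [-4.28 22.79 -0.4 ] rows 5.561413668563811 step [-0.71  3.8  -0.07] toolx [0.932 0.363 0.008]
```

View pics/c13.png

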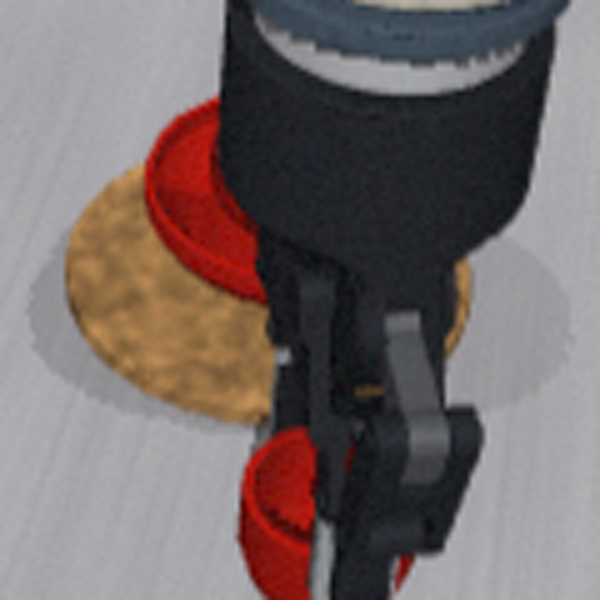

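```bash
python3 -m pendant '[{"claw":0.4,"x":-0.3,"y":1.5,"z":-0.5,"roll":0},{"claw":0.4,"x":-0.9,"y":4.7,"z":-0.8,"roll":0},{"claw":0.4,"x":-1.5,"y":8.1,"z":-0.8,"roll":0},{"claw":0.4,"x":-2.2,"y":11.6,"z":-0.8,"roll":0},{"claw":0.4,"x":-2.8,"y":15.1,"z":-0.8,"roll":0},{"claw":0.4,"x":-3.5,"y":18.5,"z":-0.8,"roll":0},{"claw":0.4,"x":-4,"y":21.3,"z":-0.8,"roll":0},{"claw":0.4,"x":-4.2,"y":22.5,"z":-0.8,"roll":0}]';python3 -m pendant '[{"claw":0.4,"x":0,"y":0.2,"z":0,"roll":0},{"claw":0.4,"x":0,"y":0.2,"z":0,"roll":0},{"claw":0.4,"x":0,"y":0.2,"z":0,"roll":0},{"claw":0.4,"x":0,"y":0.2,"z":0,"roll":0}]';python3 - <<'E'
from h import *
c=snap('side','pics/s14.png')
go(.4785,.016,.14)
a=cv2.imread('pics/s14.png')[150:270,270:390]
cv2.imwrite('pics/c14.png',cv2.resize(a,(600,600),interpolation=cv2.INTER_CUBIC))
E
```

```text
time_s: 12.48
ee_pos: [0.4776, 0.0157, 0.1418]
tool_rot: [0.983, 0.183, 0.002, -0.001]
ft_force: [0.6, 0.4, -0.3]
width: 0.554
time_s: 12.82
ee_pos: [0.4779, 0.0148, 0.1411]
tool_rot: [0.983, 0.184, 0.002, -0.001]
ft_force: [0.4, 0.1, -0.4]
width: 0.559
t 12.87 pos [0.4781 0.0149 0.1414] w 0.56 F [ 0.3 -0.6  1. ] shift cm [ 0.08 -0.09  0.14] rows 0.04461509602630787 step [ 0.08 -0.09  0.14] toolx [0.933 0.361 0.004]
```

View pics/c14.png

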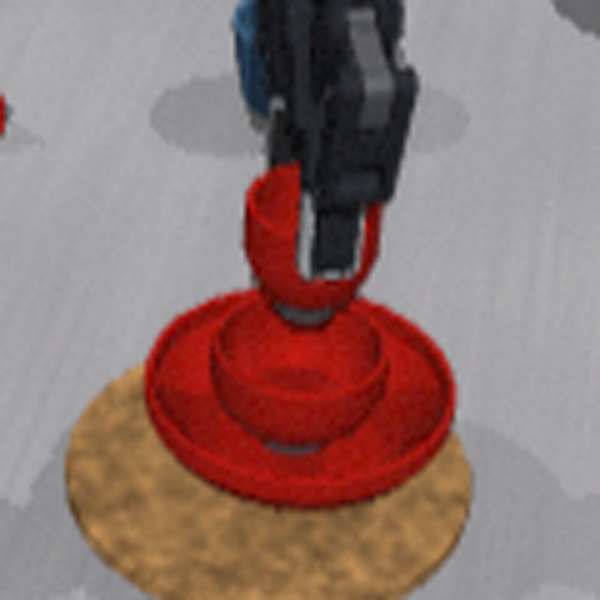

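```bash
python3 - <<'E'
from h import *
c=dict(np.load('side.npz'))
P=rim(c,(332,196),22,.1,.15); print(np.percentile(P[:,2],[50,90,98]))
for z in(.128,.131): print('S',rimplane(c,(332,196),22,.025,z,dz=.016))
Q=P[P[:,2]>np.percentile(P[:,2],97)-.004];print(fitc(Q),len(Q))
print('M',rimplane(c,(332,224),30,.034,.068,dz=.011))
print('L',rimplane(c,(330,230),45,.06,.05,dz=.01))
E
```

```text
[0.1184306  0.13082443 0.13183024]
S (array([0.47797925, 0.01682462]), array([ 0.16189852, -0.0587739 ,  0.12752648]), 23, 88)
S (array([0.47798326, 0.0166263 ]), array([ 0.0202277 , -0.01519684,  0.13034816]), 20, 88)
[0.47804439 0.01651244 0.02313044] 76
M (array([0.47848163, 0.01763306]), array([0.00265902, 0.0054168 , 0.06709961]), 33, 184)
L (array([0.47786446, 0.01747693]), array([0.00118235, 0.00581054, 0.04974757]), 33, 293)
```

```bash
python3 -m pendant '[{"claw":0.4,"x":0.09,"y":-0.08,"z":0.3,"roll":0},{"claw":0.4,"x":0.09,"y":-0.08,"z":1,"roll":0},{"claw":0.4,"x":0.09,"y":-0.08,"z":1.9,"roll":0},{"claw":0.4,"x":0.09,"y":-0.08,"z":2.8,"roll":0},{"claw":0.4,"x":0.09,"y":-0.08,"z":3.5,"roll":0},{"claw":0.4,"x":0.09,"y":-0.08,"z":3.9,"roll":0},{"claw":0.4,"x":0.09,"y":-0.08,"z":3.9,"roll":0},{"claw":0.4,"x":0.09,"y":-0.08,"z":3.9,"roll":0}]'; python3 - <<'E'
from h import *
c=snap('side','pics/s15.png')
go(.4785,.016,.095)
P=rim(c,(332,210),24,.08,.105); print(np.percentile(P[:,2],[50,90,98]))
print('S',rimplane(c,(332,210),24,.025,.092,dz=.008))
Q=P[P[:,2]>np.percentile(P[:,2],97)-.004];print(fitc(Q),len(Q))
a=cv2.imread('pics/s15.png')[150:270,270:390]
cv2.imwrite('pics/c15.png',cv2.resize(a,(600,600),interpolation=cv2.INTER_CUBIC))
E
```

```text
time_s: 13.53
ee_pos: [0.4786, 0.016, 0.1021]
tool_rot: [0.983, 0.184, 0.001, -0.001]
ft_force: [0.2, -0.1, -0.0]
width: 0.553
t 13.58 pos [0.4789 0.016  0.1026] w 0.558 F [ 0.8 -0.2 -0.3] shift cm [-0.04 -0.02  0.76] rows 0.18316911927917184 step [-0.04 -0.02  0.76] toolx [0.933 0.361 0.004]
[0.08773584 0.09245752 0.09326329]
S (array([0.47852842, 0.01782   ]), array([0.00444628, 0.02338115, 0.09148113]), 18, 80)
[0.4785063  0.01760893 0.02334591] 63
```

View pics/c15.png

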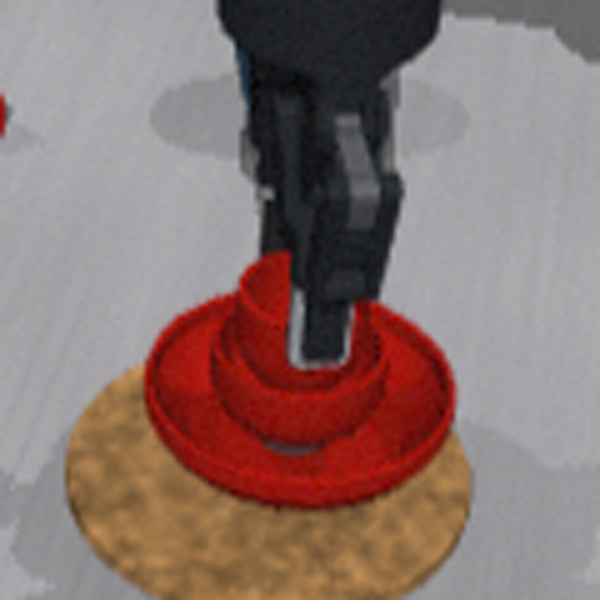

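The small lid is centred in the medium one to about 0.1 mm. I'll lower it the last 6–8 mm slowly, watching the force.

```bash
python3 -m pendant '[{"claw":0.4,"x":-0.02,"y":0,"z":0.15,"roll":0},{"claw":0.4,"x":-0.02,"y":0,"z":0.3,"roll":0},{"claw":0.4,"x":-0.02,"y":0,"z":0.45,"roll":0},{"claw":0.4,"x":-0.02,"y":0,"z":0.55,"roll":0},{"claw":0.4,"x":-0.02,"y":0,"z":0.55,"roll":0},{"claw":0.4,"x":-0.02,"y":0,"z":0.55,"roll":0}]'; python3 -m pendant '[{"claw":0.4,"x":0,"y":0,"z":0.04,"roll":0},{"claw":0.4,"x":0,"y":0,"z":0.08,"roll":0},{"claw":0.4,"x":0,"y":0,"z":0.08,"roll":0},{"claw":0.4,"x":0,"y":0,"z":0.08,"roll":0}]'
```

```text
time_s: 14.08
ee_pos: [0.4786, 0.0159, 0.097]
tool_rot: [0.983, 0.184, 0.002, -0.001]
ft_force: [-0.2, 0.1, -0.3]
width: 0.555
time_s: 14.42
ee_pos: [0.4787, 0.0159, 0.0963]
tool_rot: [0.983, 0.184, 0.002, -0.001]
ft_force: [0.0, -1.0, -0.2]
width: 0.56
```

```bash
python3 -m pendant '[{"claw":0.4,"x":0,"y":0,"z":0.03,"roll":0},{"claw":0.4,"x":0,"y":0,"z":0.07,"roll":0},{"claw":0.4,"x":0,"y":0,"z":0.07,"roll":0}]'; python3 -m pendant '[{"claw":0.4,"x":0,"y":0,"z":0.03,"roll":0},{"claw":0.4,"x":0,"y":0,"z":0.06,"roll":0},{"claw":0.4,"x":0,"y":0,"z":0.06,"roll":0}]'
```

```text
time_s: 14.67
ee_pos: [0.4786, 0.0159, 0.0955]
tool_rot: [0.983, 0.184, 0.002, -0.001]
ft_force: [-0.1, 0.3, -0.2]
width: 0.561
time_s: 14.92
ee_pos: [0.4787, 0.016, 0.0951]
tool_rot: [0.983, 0.184, 0.002, -0.001]
ft_force: [-0.2, 0.3, 0.1]
width: 0.554
```

```bash
python3 -m pendant '[{"claw":0.4,"x":0,"y":0,"z":0.03,"roll":0},{"claw":0.4,"x":0,"y":0,"z":0.06,"roll":0},{"claw":0.4,"x":0,"y":0,"z":0.06,"roll":0}]'; python3 - <<'E'
from h import *
c=snap('side','pics/s16.png')
go(.4785,.016,.095)
print('S',rimplane(c,(332,213),24,.025,.086,dz=.008))
print('M',rimplane(c,(332,224),30,.034,.068,dz=.011))
print('L',rimplane(c,(330,230),45,.06,.05,dz=.01))
E
```

```text
time_s: 15.17
ee_pos: [0.4789, 0.016, 0.0951]
tool_rot: [0.983, 0.184, 0.002, -0.001]
ft_force: [-2.1, 0.1, 5.0]
width: 0.556
t 15.22 pos [0.4789 0.016  0.095 ] w 0.556 F [-1.8  0.5  4.5] shift cm [-0.03 -0.01  0.  ] rows 0.008557988425764112 step [-0.03 -0.01  0.  ] toolx [0.933 0.361 0.005]
S (array([0.47897697, 0.01782014]), array([ 0.02357167, -0.00557128,  0.08428354]), 19, 82)
M (array([0.47875026, 0.01771771]), array([-4.73942143e-05,  1.35813655e-02,  6.71443475e-02]), 26, 142)
L (array([0.47774388, 0.01736225]), array([-0.00478085,  0.00474463,  0.04960122]), 31, 281)
```

```bash
python3 -m pendant '[{"claw":0.62,"x":0,"y":0,"z":0,"roll":0},{"claw":0.7,"x":0,"y":0,"z":0,"roll":0},{"claw":0.8,"x":0,"y":0,"z":0,"roll":0},{"claw":0.8,"x":0,"y":0,"z":0,"roll":0},{"claw":0.8,"x":0,"y":0,"z":-0.5,"roll":0},{"claw":0.8,"x":0,"y":0,"z":-2,"roll":0},{"claw":0.8,"x":0,"y":0,"z":-4,"roll":0},{"claw":0.8,"x":0,"y":0,"z":-7,"roll":0}]';python3 -m pendant '[{"claw":0.8,"x":0,"y":2,"z":-2,"roll":0},{"claw":0.8,"x":0,"y":5,"z":-4,"roll":0},{"claw":0.8,"x":0,"y":8,"z":-5,"roll":0},{"claw":0.8,"x":0,"y":11,"z":-5,"roll":0},{"claw":0.8,"x":0,"y":14,"z":-5,"roll":0},{"claw":0.8,"x":0,"y":17,"z":-5,"roll":0},{"claw":0.8,"x":0,"y":19,"z":-5,"roll":0},{"claw":0.8,"x":0,"y":20,"z":-5,"roll":0}]';python3 - <<'E'
from h import *
c=snap('side','pics/s17.png')
t=snap('top','pics/t17.png')
for n,cc,a in(('side',c,((332,213),(332,224),(330,230))),('top',t,((269,255),)*3)):
  print(n,'S',rimplane(cc,a[0],24,.025,.086,dz=.012))
  print(n,'M',rimplane(cc,a[1],30,.034,.068,dz=.011))
  print(n,'L',rimplane(cc,a[2],45,.06,.05,dz=.01))
A=cv2.resize(cv2.imread('pics/s17.png')[170:270,280:380],(400,400),interpolation=cv2.INTER_CUBIC)
B=cv2.resize(cv2.imread('pics/t17.png')[205:305,220:320],(400,400),interpolation=cv2.INTER_CUBIC)
cv2.imwrite('pics/c17.png',np.hstack([A,B]))
P=pts(t);f=t['frame'].astype(int);v,u=np.mgrid[:420,:560]
m=(np.hypot(u-415,v-232)<30)&(f[...,2]>f[...,0]*1.5); Q=P[m]
if len(Q): z=np.percentile(Q[:,2],98);print('ram',fitc(Q[Q[:,2]>z-.004]))
E
```

```text
time_s: 15.88
ee_pos: [0.4773, 0.0159, 0.1634]
tool_rot: [0.983, 0.184, -0.0, -0.001]
ft_force: [0.3, 0.1, -0.3]
width: 0.801
time_s: 16.55
ee_pos: [0.5499, -0.1732, 0.2126]
tool_rot: [0.983, 0.183, -0.0, -0.001]
ft_force: [0.8, 0.5, -0.4]
width: 0.798
side S (array([0.47896109, 0.01821677]), array([-0.01531038,  0.01389517,  0.08457566]), 36, 168)
side M (array([0.47859013, 0.01730643]), array([-0.00333493,  0.00397864,  0.06717071]), 26, 142)
side L (array([0.47782422, 0.01750841]), array([0.00019233, 0.00558259, 0.04965327]), 31, 288)
top S (array([0.4768476 , 0.01510448]), array([ 0.00069518, -0.00665966,  0.08729893]), 36, 157)
top M (array([0.47624946, 0.01463541]), array([ 0.00496088, -0.00882314,  0.0692217 ]), 36, 198)
top L (array([0.47545224, 0.01470877]), array([-0.00436808, -0.00255563,  0.05231561]), 36, 287)
ram [ 0.27424677 -0.11672384  0.24401189]
```

View pics/c17.png

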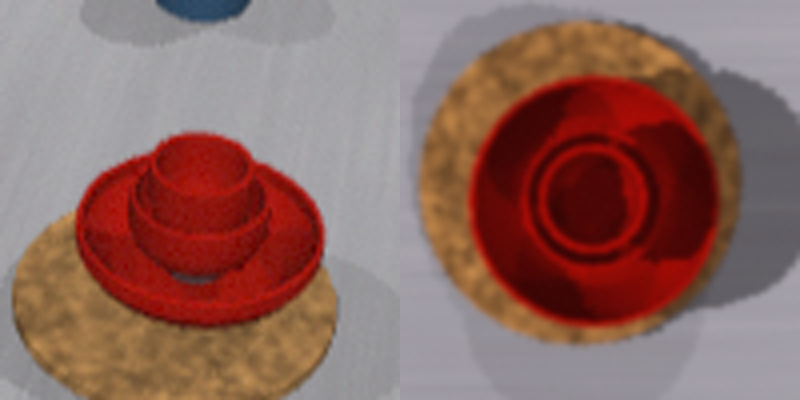

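View pics/t17.png

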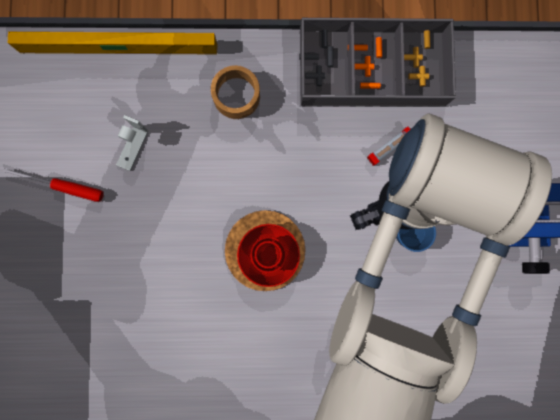

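The top and side views agree: the three rims are concentric, at about (269,255) in the top view, and the arm is clear at upper right. Before handing in I'll let the arm settle and check the ramekin from the side camera.

```bash
python3 -m pendant '[{"claw":0.8,"x":0,"y":0,"z":0,"roll":0},{"claw":0.8,"x":0,"y":0,"z":0,"roll":0},{"claw":0.8,"x":0,"y":0,"z":0,"roll":0},{"claw":0.8,"x":0,"y":0,"z":0,"roll":0}]';python3 - <<'E'
from h import *
a=cv2.imread('pics/side0.png');c=snap('side','pics/s18.png');b=cv2.imread('pics/s18.png')
for im in(a,b):
  f=im.astype(int);m=(f[...,0]>f[...,2]*1.4)&(f[...,0]>50); m[:138]=0;m[190:]=0;m[:,:305]=0;m[:,360:]=0
  v,u=np.nonzero(m);print(len(v),u.mean(),v.mean(),u.min(),u.max(),v.min(),v.max())
s=r.get_state();print(s['time_s'],s['ft_force'],abs(s['joint_velocities']).max())
print(r.close_job())
E
```

```text
time_s: 16.98
ee_pos: [0.5495, -0.1708, 0.2129]
tool_rot: [0.983, 0.183, -0.0, -0.001]
ft_force: [0.3, 0.1, -1.4]
width: 0.801
687 330.73799126637556 159.98835516739447 317 346 147 174
688 330.7093023255814 159.98691860465115 317 346 147 174
17.0333 [-0.01897814 -0.75140391  0.78648633] 0.004084686655905017
the job is handed in; nothing more can be done
None
```

All three lids are nested upside down on the cork trivet, and I handed the job in at about 17 s. I gripped the medium lid by its upright rim and lowered it into the large one until contact (about 5 N), then did the same with the small lid inside the medium one.

Last checks from the side and top cameras:
- **Centring:** the medium lid is about 0.8–0.9 mm off the large lid's centre, and the small lid about 0.8–1.0 mm off the medium's. The small lid is therefore about 1.3–1.5 mm off the large lid.
- **Height and level:** the rim steps measure about 17–18 mm against the 18 mm expected. Every lid is level to within about 0.6°. The exception is the side camera's reading of the small lid, about 1.2°, which the top camera does not support (about 0.4°).
- **Large lid and ramekin:** neither has moved. The top-camera ramekin fit was invalid because the arm blocked the view, so I compared side pictures from before and after, and they match.
- **Arm:** it is clear of everything and at rest.

The two cameras differ by a constant 2–3 mm in absolute position, so I compared lids only within the same camera.

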